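Turn the grooved legs groove-up for gluing

TASK

Three hexagonal table-leg blanks lie on the rubber mat, ready for an inlay strip to be glued into the groove that each has in one of its flats, but only one has its groove on top. Roll each of the other two over, flat by flat, until its groove is on top and it lies flat on the mat. Keep them low over the mat, and leave the leg that is already right, and the pencil and the wrench, where they are.

Things in the scene. Friction and masses are not known exactly. Their poses are not given: they have to be found in the camera images.
- mat_mid (a point): middle of the top of the fixed black rubber mat, 360 mm (its x axis) by 720 mm (its y axis), 3 mm thick; its top is 3 mm above the bench top
- leg_a_centre (a point): One of three identical hexagonal wooden leg blanks: 54 mm across flats, 62 across corners, flats 31 wide, 150 long, about 0.25 kg; one flat has a groove 16 wide, 4 deep, along its length, its floor darker. The point is its centre, 27 mm above the mat as it lies. Its x axis runs along the leg; its y and z axes need not line up with the groove.
- leg_a_groove (a point): middle of the open mouth of that leg's groove (level with the grooved flat, half-way along), 27 mm from leg_a_centre: the direction from the centre to this point is the way the grooved flat faces. Straight above the centre when the groove is on top.
- leg_b_centre (a point): One of three identical hexagonal wooden leg blanks: 54 mm across flats, 62 across corners, flats 31 wide, 150 long, about 0.25 kg; one flat has a groove 16 wide, 4 deep, along its length, its floor darker. The point is its centre, 27 mm above the mat as it lies. Its x axis runs along the leg; its y and z axes need not line up with the groove.
- leg_b_groove (a point): middle of the open mouth of that leg's groove (level with the grooved flat, half-way along), 27 mm from leg_b_centre: the direction from the centre to this point is the way the grooved flat faces. Straight above the centre when the groove is on top.
- leg_c_centre (a point): One of three identical hexagonal wooden leg blanks: 54 mm across flats, 62 across corners, flats 31 wide, 150 long, about 0.25 kg; one flat has a groove 16 wide, 4 deep, along its length, its floor darker. The point is its centre, 27 mm above the mat as it lies. Its x axis runs along the leg; its y and z axes need not line up with the groove.
- leg_c_groove (a point): middle of the open mouth of that leg's groove (level with the grooved flat, half-way along), 27 mm from leg_c_centre: the direction from the centre to this point is the way the grooved flat faces. Straight above the centre when the groove is on top.
- pencil_centre (a point): flat carpenter's pencil lying on the mat close to the ends of the legs, 140 mm long, 14 mm wide, 8 mm thick; the point is near its middle, its x axis along it. A bystander.
- wrench_grip (a point): steel wrench 150 mm long lying on the mat close to the ends of the legs; the point is on its handle, its x axis along it. A bystander.
Not all that is in view belongs to the job. What is shaped like the part that bears leg_b_centre but red is not meant.

How it is judged:
By the outcome, as a careful person would: the job done as asked, in the order asked, and still so for the second after the job is handed in, with the robot touching nothing.
It also fails if it takes over 64 s, if anything falls off the work surface, if the arm or the gripper's body presses on something with over 40 N, if the wrist force passes 120 N, or if a joint passes its speed limit or range.

ROBOT

A 6-joint arm with a two-finger parallel gripper is mounted at the origin on the work surface. World frame = base frame: x ahead of the robot, y to its left, z up, the work surface at z = 0. Lengths are in m, angles in rad, forces in N, time in s.
With the tool pointing down it reaches from about 0.375 to 0.975 m from the base axis. Payload 3.8 kg.
Tool frame: the origin (TCP) lies midway between the tips of the shut fingers; the grasp point (between the pads) lies 19 mm behind it; z points along the fingers, y is the line along which they close (so a half turn about z gives the same grasp; the last joint's range is limited). The gripper opens to 88 mm and grips with 3 to 60 N. Pads are 18 mm wide; open, the fingers measure 123 mm over their backs; the gripper's body (75 mm by 187 mm) begins 45 mm behind the grasp point.
Start: joints at [-1.372, 0.264, 1.604, -0, 1.274, -0.037], TCP at [0.158, -0.656, 0.239] pointing down, gripper open.
Joint ranges: [-2.63, 2.63], [-0.94, 2.18], [0.31, 2.57], [-1.31, 4.45], [0, 2.66], [-2.55, 2.55]. Speed limits (rad/s): [2.57, 2.57, 3.14, 3.14, 3.14, 3.14].

INTERFACE

Orientations are given as a unit quaternion [w, x, y, z].
In Python, from rig import r gives the robot as it stands.
- The arm moves only by the tool send_rows, never from a script. Its argument "rows" is a list of rows, each an object with "offset": the shift along the world's x, y, z in mm, a list of three; "dr": the turn, a rotation vector about the world's x, y, z in rad, a list of three. In form: [{"offset": [x, y, z], "dr": [rx, ry, rz]}, ...]. A call has 1 to 20 rows; each row is the pose to reach, as a shift and turn from the pose commanded when the call began; what a row does not reach only later rows make up. A row lasts 1/8 s, in which the tool goes at most 62.5 mm and 10.7 degrees, less where a joint would pass 70% of its speed; a pose out of reach is approached as far as the arm can. A call with a gripper value outside its range is refused whole. "jaw" is the gripper command: -1 is fully open, 1 is shut, values between are in proportion, set as the call begins (left out, the last holds). The fingers move at their own pace and stop on an object; "grip_force" is the grip in N (left out, the last holds). Time passes only in rows, so rows that repeat a pose let the fingers close. It gives the time, the measured TCP pose, the force, the opening and the grip force at its end, in the units of the state.
- r.get_state(): the state, without advancing time (a new reading comes with each control period).
- r.read_camera(name): name is "side" or "top"; returns the picture (420x560x3 uint8, red, green, blue); there is no depth.
- r.camera_params(name): a dict with "intrinsics" (3x3 intrinsics, pixels), "extrinsics" (4x4, takes a point from world to camera coordinates). Camera axes: x right, y down, z forward; pixel columns grow to the right and rows downward; lengths in m; the calibration is good to about 2 mm. A picture is of the moment at which its call begins. camera_params takes no time and is no camera call.
- r.hand_in(): hands the job in; it is judged then, once.
Trained networks look in the newest picture that a camera, given by its name, has taken for a name from the list of things; names that differ only in an ending like _2 or _b are one class to them, and where a whole thing is asked for, a point or a joint stands for the part that bears it (a point fixed in the world has none). Each returns a list of dicts, best first, with "confidence" (0 to 1); they miss things now and then, are a little off and sometimes report something else, mostly with a low value. They report only what shows in the picture. A call takes as long as a camera call. They do not tell look-alikes from the thing itself.
- r.spot_in(camera, target): "at" ([column, row] in pixels, amid what is visible of it).
- r.place_of(camera, target): "at" ([column, row] in pixels: a listed point, or the origin of a listed thing).
The state is a dict: "t": time; "qpos": joint angles; "qd": joint speeds; "effort": joint torques, N m; "eef_pos": TCP position; "tcp_rot": TCP orientation; "force": force on the tool from outside, world axes, zero at the start; "wrist_torque": the same for the moment, N m; "finger_gap": finger opening in m; "gripper_force": force on a finger pad.
Only numpy, scipy, OpenCV 4.12 (cv2) and the standard library are available. Lean on these libraries where they do the work, as an engineer would, in place of code of your own. Each camera call takes 0.05 s, during which the arm holds its last target. There are 200 camera calls.

## Working session

There is one attempt and no reset: what is moved stays moved. The work goes in short steps, Python scripts to look and compute and a tool call to move; the robot and the scene stay as the last step left them, time stands still between calls to the robot, and variables do not carry over. Pictures are saved under pics/ and viewed, at most 10 in all, crops included, and the job is handed in when it is done.

Besides the shell and the picture viewer there is one more tool, called after "Request:" by a JSON object that holds its "api" and its "payload". send_rows: Moves the arm, as the interface text tells. Its arguments: {"type":"object","properties":{"rows":{"type":"array"},"jaw":{"type":"number"},"grip_force":{"type":"number"}},"required":["rows"]}

```bash
mkdir -p pics; ls
python3 - <<'E'
from rig import r
import cv2,numpy as np
for c in("top","side"):
    im=r.read_camera(c); cv2.imwrite(f"pics/{c}0.png",im[:,:,::-1])
    p=r.camera_params(c); print(c,np.round(p["intrinsics"],1).tolist(),np.round(p["extrinsics"],3).tolist())
    for t in("leg_a_centre","leg_a_groove","mat_mid","pencil_centre","wrench_grip"):
        print(t,[(np.round(d["at"]).tolist(),round(d["confidence"],2)) for d in r.place_of(c,t)])
print(r.get_state())
E
```

```text
pics
top [[383.4, 0.0, 279.2], [0.0, 383.4, 206.2], [0.0, 0.0, 1.0]] [[0.004, -1.0, 0.006, -0.001], [-0.973, -0.005, -0.229, 0.501], [0.229, -0.005, -0.973, 0.677], [0.0, 0.0, 0.0, 1.0]]
leg_a_centre [([401.0, 183.0], 0.64)]
leg_a_groove [([419.0, 186.0], 0.6), ([289.0, 174.0], 0.36)]
mat_mid [([284.0, 184.0], 0.93)]
pencil_centre [([200.0, 258.0], 0.97)]
wrench_grip [([288.0, 169.0], 0.75)]
side [[536.6, 0.0, 280.6], [0.0, 536.6, 202.0], [0.0, 0.0, 1.0]] [[-0.715, -0.699, -0.0, 0.357], [-0.489, 0.501, -0.714, 0.306], [0.499, -0.511, -0.7, 0.812], [0.0, 0.0, 0.0, 1.0]]
leg_a_centre [([340.0, 155.0], 0.97)]
leg_a_groove [([348.0, 144.0], 0.63)]
mat_mid [([263.0, 218.0], 0.63)]
pencil_centre [([252.0, 304.0], 0.64)]
wrench_grip [([171.0, 203.0], 0.93), ([263.0, 217.0], 0.5)]
{'t': 0.6, 'qpos': array([-1.37192284e+00,  2.63864676e-01,  1.60396528e+00, -8.37716047e-06,
        1.27370645e+00, -3.69003803e-02]), 'qd': array([-0.00148192, -0.00069021, -0.0025001 , -0.00052445, -0.00023297,
        0.00095773]), 'effort': array([-7.01632580e-04, -5.01655519e+01, -3.57003915e+01,  7.28049455e-02,
        1.87676295e-02, -1.26841923e-05]), 'eef_pos': array([ 0.15767437, -0.65633693,  0.23874833]), 'tcp_rot': array([ 2.83573731e-05,  9.93059235e-01,  1.17615287e-01, -1.71669369e-06]), 'force': array([-0.03862515, -0.50273715,  0.36247302]), 'wrist_torque': array([-0.08026078,  0.00038426, -0.04231378]), 'gripper_force': 0.0, 'finger_gap': 0.08844358173824192}
```

```bash
python3 -c "
import cv2,numpy as np
a=cv2.imread('pics/top0.png');cv2.imwrite('pics/top0b.png',cv2.resize(a,(800,600),interpolation=cv2.INTER_CUBIC))"
```

```text
(no output)
```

View pics/top0b.png

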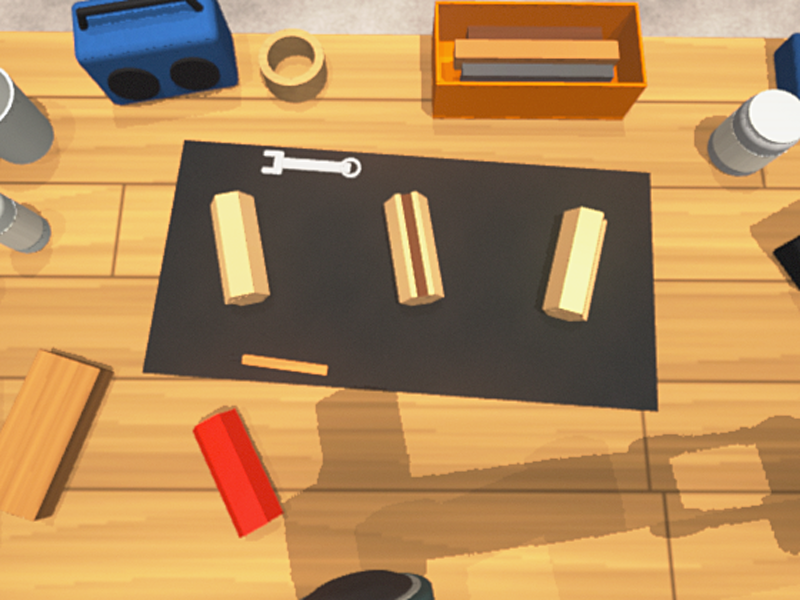

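View pics/side0.png

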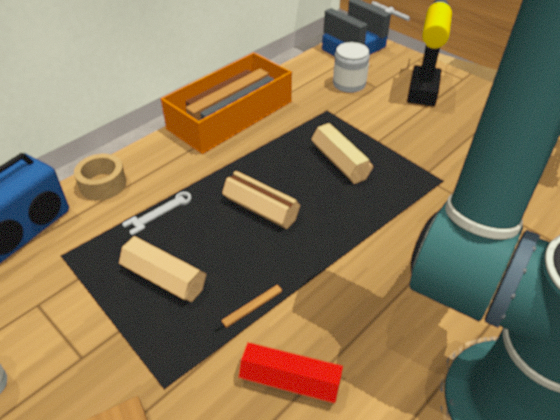

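```bash
cat > h.py <<'E'
from rig import r
import cv2,numpy as np
def ray(c,px):
    p=r.camera_params(c);K=np.array(p["intrinsics"]);E=np.array(p["extrinsics"]);R,t=E[:3,:3],E[:3,3]
    return -R.T@t, R.T@np.linalg.solve(K,[px[0],px[1],1])
def at_z(c,px,z):
    o,d=ray(c,px); return o+d*(z-o[2])/d[2]
def crop(im,x0,y0,w,h,W=400,H=300): return cv2.resize(im[y0:y0+h,x0:x0+w],(W,H),interpolation=cv2.INTER_CUBIC)
def quad(name,a,b,boxes):
    t=[crop(im,*bx) for im,bx in zip((a,a,b,b),boxes)]
    cv2.imwrite(name,np.vstack([np.hstack(t[:2]),np.hstack(t[2:])]))
E
python3 - <<'E'
from h import *
a=cv2.imread('pics/top0.png');b=cv2.imread('pics/side0.png')
quad('pics/q1.png',a,b,[(110,120,128,96),(350,130,128,96),(100,220,128,96),(285,110,128,96)])
E
```

```text
(no output)
```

View pics/q1.png

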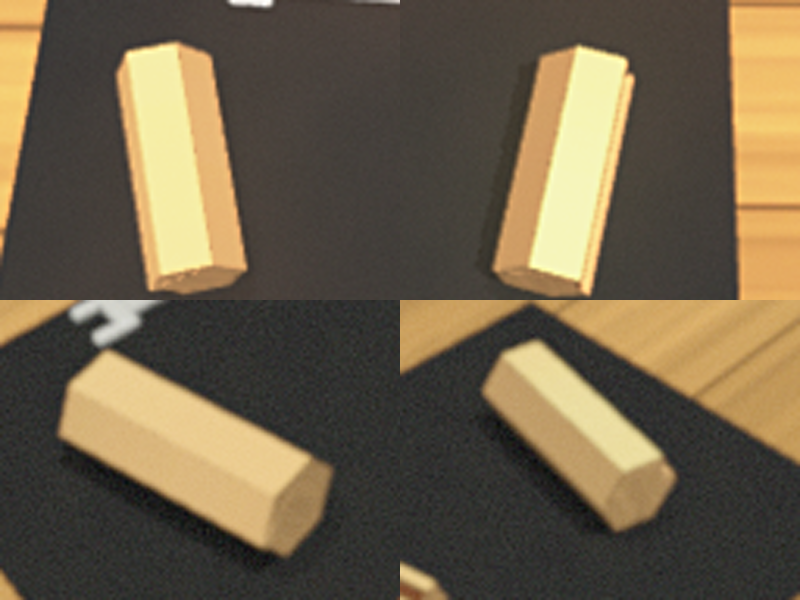

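Run:
```python
from h import *
a=np.mean([r.read_camera("top")[:,:,::-1] for _ in range(8)],0).astype(np.uint8)
b=np.mean([r.read_camera("side")[:,:,::-1] for _ in range(8)],0).astype(np.uint8)
cv2.imwrite('pics/a1.png',a);cv2.imwrite('pics/b1.png',b)
g=lambda im:(255*(im/255.)**.6).astype(np.uint8)
quad('pics/q2.png',g(a),g(b),[(145,190,60,45),(365,195,60,45),(160,263,60,45),(335,145,60,45)])
# top-flat corners from earlier crop pixel estimates
k=128/400
def P(ox,oy,u,v): return at_z("top",(ox+u*k,oy+v*k),.057)
L=[P(110,120,*q) for q in((127,50),(178,42),(212,262),(160,273))]
R=[P(350,130,*q) for q in((178,46),(228,57),(182,279),(130,270))]
for Q in(L,R):
    Q=np.array(Q);c=Q.mean(0);d=(Q[0]+Q[1]-Q[2]-Q[3])/2
    print(np.round(Q[:,:2],3).tolist(),np.round(c,4),np.linalg.norm(d),np.degrees(np.arctan2(d[1],d[0])))
for t,z in(("wrench_grip",.006),("pencil_centre",.007),("mat_mid",.003)):
    print(t,[np.round(at_z("top",d["at"],z),3) for d in r.place_of("top",t)[:1]])
```

```text
[[0.645, 0.26], [0.65, 0.227], [0.505, 0.196], [0.498, 0.228]] [0.5746 0.2278 0.057 ] 0.1493296076982121 12.226215427435957
[[0.629, -0.254], [0.622, -0.285], [0.477, -0.245], [0.483, -0.214]] [ 0.5528 -0.2494  0.057 ] 0.15111407158732976 -15.360519943157486
wrench_grip [array([0.712, 0.1  , 0.006])]
pencil_centre [array([0.405, 0.159, 0.007])]
mat_mid [array([ 0.563, -0.013,  0.003])]
```

View pics/q2.png

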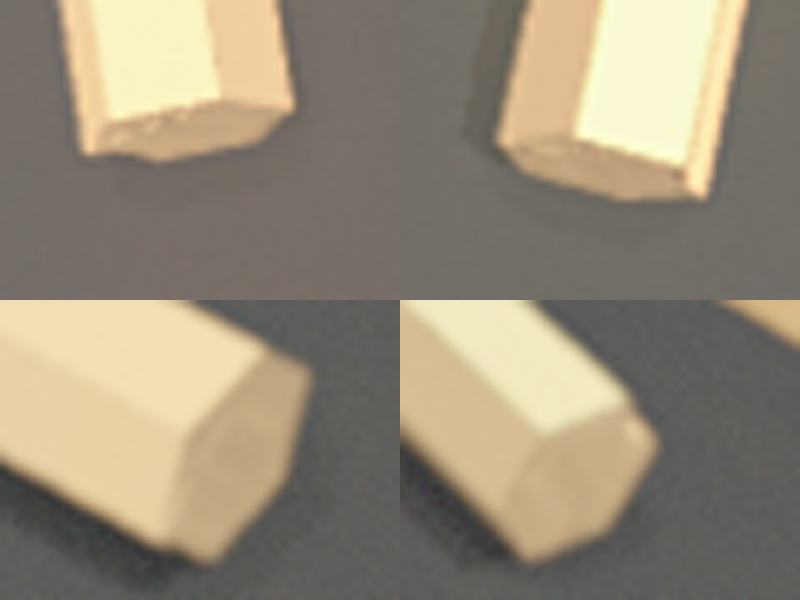

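Top view, 800-px: the left leg (240,248), middle leg (413,248, groove on top) and right leg (575,263) lie on the mat. The red hexagon (237,472) is off the mat, so it is the decoy. The crops show end notches: the right leg's groove is on its upper −y flat, so one roll toward +y. The left leg's groove is on its lower +y flat, so two rolls toward −y.

I'll push each leg over with the open fingers spread along its length.

Request:
{"api": "send_rows", "payload": {"rows": [{"offset":[378,344,-99],"dr":[0,0,1.067]},{"offset":[378,344,-99],"dr":[0,0,1.067]},{"offset":[378,344,-99],"dr":[0,0,1.067]},{"offset":[378,344,-99],"dr":[0,0,1.067]},{"offset":[378,344,-99],"dr":[0,0,1.067]},{"offset":[378,344,-99],"dr":[0,0,1.067]},{"offset":[378,344,-99],"dr":[0,0,1.067]},{"offset":[378,344,-99],"dr":[0,0,1.067]},{"offset":[378,344,-99],"dr":[0,0,1.067]},{"offset":[378,344,-99],"dr":[0,0,1.067]},{"offset":[378,344,-99],"dr":[0,0,1.067]},{"offset":[378,344,-198],"dr":[0,0,1.067]},{"offset":[378,344,-198],"dr":[0,0,1.067]},{"offset":[378,344,-198],"dr":[0,0,1.067]},{"offset":[378,344,-198],"dr":[0,0,1.067]}], "jaw": -1}}

```text
t: 3.42
eef_pos: [0.5361, -0.3141, 0.0425]
tcp_rot: [0.001, 0.796, 0.606, 0.0]
force: [0.7, 0.5, 1.1]
finger_gap: 0.088
gripper_force: 0.0
```

Request:
{"api": "send_rows", "payload": {"rows": [{"offset":[4,14.5,0],"dr":[0,0,0]},{"offset":[6.6,24,0],"dr":[0,0,0]},{"offset":[8,29,0],"dr":[0,0,0]},{"offset":[9,33,0],"dr":[0,0,0]},{"offset":[10,36.5,2],"dr":[0,0,0]},{"offset":[11,40.5,4],"dr":[0,0,0]},{"offset":[12.2,44.5,6],"dr":[0,0,0]},{"offset":[13.3,48,8],"dr":[0,0,0]},{"offset":[14.4,52,10],"dr":[0,0,0]},{"offset":[15.4,56,10],"dr":[0,0,0]},{"offset":[15.4,56,10],"dr":[0,0,0]},{"offset":[15.4,56,10],"dr":[0,0,0]}]}}

```text
t: 4.92
eef_pos: [0.5513, -0.2571, 0.0526]
tcp_rot: [0.001, 0.795, 0.606, -0.0]
force: [-4.7, -3.0, 11.0]
finger_gap: 0.0883
gripper_force: 5.5
```

Request:
{"api": "send_rows", "payload": {"rows": [{"offset":[-13,-48,0],"dr":[0,0,0]},{"offset":[-13,-48,80],"dr":[0,0,0]},{"offset":[-13,-48,80],"dr":[0,0,0]},{"offset":[-40,-120,80],"dr":[0,0,0]},{"offset":[-40,-120,80],"dr":[0,0,0]}]}}

```text
t: 5.55
eef_pos: [0.5104, -0.3779, 0.1307]
tcp_rot: [0.0, 0.796, 0.606, 0.0]
force: [0.1, -0.1, -0.2]
finger_gap: 0.0882
gripper_force: 0.0
```

Run:
```python
from h import *
a=r.read_camera("top")[:,:,::-1];b=r.read_camera("side")[:,:,::-1]
cv2.imwrite('pics/a2.png',a);cv2.imwrite('pics/b2.png',b)
quad('pics/q3.png',a,b,[(330,110,160,120),(110,120,128,96),(265,90,160,120),(100,220,128,96)])
```

```text
(no output)
```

View pics/q3.png

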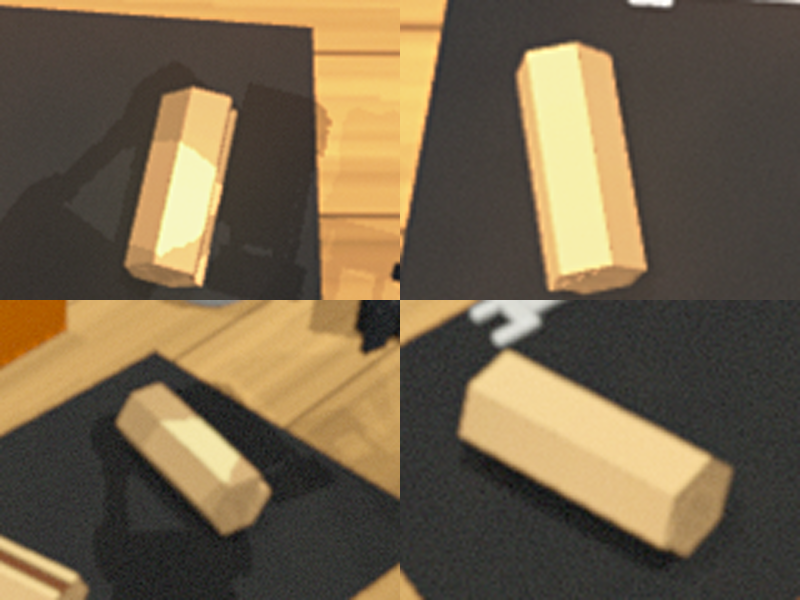

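No roll: the finger tips rode on the sloping flat and the leg fell back to where it was. Retry lower, with the finger sides against the side corner, moving along an arc that lifts the corner.

Request:
{"api": "send_rows", "payload": {"rows": [{"offset":[25,64,-20],"dr":[0,0,0]},{"offset":[25,64,-20],"dr":[0,0,0]},{"offset":[25,64,-113],"dr":[0,0,0]},{"offset":[25,64,-113],"dr":[0,0,0]},{"offset":[28.5,76,-113],"dr":[0,0,0]},{"offset":[30,82,-113],"dr":[0,0,0]},{"offset":[30.5,84,-113],"dr":[0,0,0]},{"offset":[30.5,84,-113],"dr":[0,0,0]}]}}

```text
t: 6.65
eef_pos: [0.5429, -0.2927, 0.0195]
tcp_rot: [0.001, 0.795, 0.607, 0.001]
force: [0.0, 0.3, 0.0]
finger_gap: 0.0881
gripper_force: 0.0
```

Request:
{"api": "send_rows", "payload": {"rows": [{"offset":[0.5,2,0],"dr":[0,0,0]},{"offset":[1,4,0],"dr":[0,0,0]},{"offset":[1,4,0],"dr":[0,0,0]}]}}

```text
t: 7.02
eef_pos: [0.5428, -0.2887, 0.018]
tcp_rot: [0.0, 0.795, 0.606, 0.0]
force: [0.1, -1.7, 1.0]
finger_gap: 0.0881
gripper_force: 0.5
```

Request:
{"api": "send_rows", "payload": {"rows": [{"offset":[0.5,2,0],"dr":[0,0,0]},{"offset":[1.2,4.3,4],"dr":[0,0,0]},{"offset":[2,7.2,7.7],"dr":[0,0,0]},{"offset":[2.9,10.4,11],"dr":[0,0,0]},{"offset":[3.7,13.5,14.3],"dr":[0,0,0]},{"offset":[4.7,17,17],"dr":[0,0,0]},{"offset":[5.8,21,19.6],"dr":[0,0,0]},{"offset":[6.9,25,21.5],"dr":[0,0,0]}]}}

```text
t: 8.02
eef_pos: [0.5495, -0.2628, 0.0392]
tcp_rot: [-0.0, 0.795, 0.606, 0.0]
force: [0.2, 0.6, 0.4]
finger_gap: 0.0883
gripper_force: 0.0
```

Request:
{"api": "send_rows", "payload": {"rows": [{"offset":[1,4,1.5],"dr":[0,0,0]},{"offset":[2,7,3],"dr":[0,0,0]},{"offset":[2.7,10,4],"dr":[0,0,0]},{"offset":[2.7,10,4],"dr":[0,0,0]},{"offset":[2.7,10,4],"dr":[0,0,0]}]}}

```text
t: 8.65
eef_pos: [0.5522, -0.2534, 0.0432]
tcp_rot: [0.0, 0.795, 0.606, -0.0]
force: [-1.0, 0.3, 0.4]
finger_gap: 0.0882
gripper_force: 0.0
```

Run:
```python
from h import *
a=r.read_camera("top")[:,:,::-1];b=r.read_camera("side")[:,:,::-1]
cv2.imwrite('pics/a3.png',a);cv2.imwrite('pics/b3.png',b)
t=[crop(a,280,60,280,210),crop(b,240,60,200,150)]
cv2.imwrite('pics/q4.png',np.hstack(t))
```

```text
(no output)
```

View pics/q4.png

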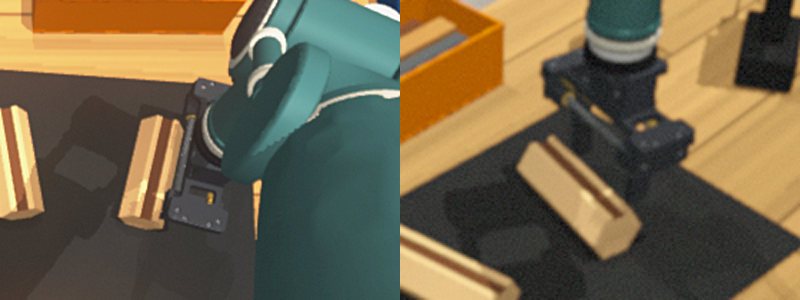

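Groove is now on top of the right leg (composite, about (155,170) left and (585,190) right). On to the left leg's +y side.

Request:
{"api": "send_rows", "payload": {"rows": [{"offset":[-8,-30,0],"dr":[0,0,0]},{"offset":[-8,-30,50],"dr":[0,0,0]},{"offset":[-8,-30,110],"dr":[0,0,0]},{"offset":[-8,-30,110],"dr":[0,0,0]},{"offset":[9,545,110],"dr":[0,0,0.482]},{"offset":[9,545,110],"dr":[0,0,0.482]},{"offset":[9,545,110],"dr":[0,0,0.482]},{"offset":[9,545,110],"dr":[0,0,0.482]},{"offset":[9,545,110],"dr":[0,0,0.482]},{"offset":[9,545,110],"dr":[0,0,0.482]},{"offset":[9,545,110],"dr":[0,0,0.482]},{"offset":[9,545,110],"dr":[0,0,0.482]},{"offset":[9,545,110],"dr":[0,0,0.482]},{"offset":[9,545,110],"dr":[0,0,0.482]},{"offset":[9,545,110],"dr":[0,0,0.482]},{"offset":[9,545,110],"dr":[0,0,0.482]},{"offset":[9,545,110],"dr":[0,0,0.482]}]}}

```text
t: 10.88
eef_pos: [0.5613, 0.2899, 0.153]
tcp_rot: [-0.0, 0.628, 0.778, -0.0]
force: [0.2, -0.1, 0.1]
finger_gap: 0.0882
gripper_force: 0.0
```

Request:
{"api": "send_rows", "payload": {"rows": [{"offset":[0,0,-60],"dr":[0,0,0]},{"offset":[0,0,-110],"dr":[0,0,0]},{"offset":[0,0,-135],"dr":[0,0,0]},{"offset":[0,0,-135],"dr":[0,0,0]},{"offset":[0,0,-135],"dr":[0,0,0]}]}}

```text
t: 11.5
eef_pos: [0.5624, 0.2915, 0.0197]
tcp_rot: [0.0, 0.628, 0.778, 0.001]
force: [0.4, 0.4, 0.1]
finger_gap: 0.0883
gripper_force: 0.0
```

Request:
{"api": "send_rows", "payload": {"rows": [{"offset":[2.5,-12,0],"dr":[0,0,0]},{"offset":[4,-19,0],"dr":[0,0,0]},{"offset":[4.6,-22,0],"dr":[0,0,0]},{"offset":[5,-24,0],"dr":[0,0,0]},{"offset":[5,-24,0],"dr":[0,0,0]}]}}

```text
t: 12.12
eef_pos: [0.5664, 0.2677, 0.0184]
tcp_rot: [0.0, 0.628, 0.779, 0.0]
force: [0.0, 1.3, -0.3]
finger_gap: 0.0878
gripper_force: 0.1
```

Request:
{"api": "send_rows", "payload": {"rows": [{"offset":[0.4,-2,0],"dr":[0,0,0]},{"offset":[1,-4.4,4],"dr":[0,0,0]},{"offset":[1.6,-7.3,7.7],"dr":[0,0,0]},{"offset":[2.3,-10.5,11],"dr":[0,0,0]},{"offset":[3,-13.7,14.3],"dr":[0,0,0]},{"offset":[3.7,-17.3,17],"dr":[0,0,0]},{"offset":[4.6,-21.2,19.6],"dr":[0,0,0]},{"offset":[5.5,-25.4,21.5],"dr":[0,0,0]},{"offset":[6.3,-29.3,23],"dr":[0,0,0]},{"offset":[7.2,-33.2,24.5],"dr":[0,0,0]},{"offset":[7.6,-35.2,25],"dr":[0,0,0]},{"offset":[7.6,-35.2,25],"dr":[0,0,0]},{"offset":[7.6,-35.2,25],"dr":[0,0,0]}]}}

```text
t: 13.75
eef_pos: [0.5737, 0.2325, 0.0431]
tcp_rot: [-0.0, 0.628, 0.779, -0.0]
force: [0.3, -0.1, 0.7]
finger_gap: 0.088
gripper_force: 0.0
```

Request:
{"api": "send_rows", "payload": {"rows": [{"offset":[-6,28,0],"dr":[0,0,0]},{"offset":[-6,28,-24],"dr":[0,0,0]},{"offset":[-6,28,-24],"dr":[0,0,0]}]}}

```text
t: 14.12
eef_pos: [0.5658, 0.2601, 0.0173]
tcp_rot: [-0.001, 0.627, 0.779, -0.002]
force: [-0.5, -0.3, 0.2]
finger_gap: 0.0883
gripper_force: 0.0
```

Run:
```python
from h import *
a=r.read_camera("top")[:,:,::-1];b=r.read_camera("side")[:,:,::-1]
cv2.imwrite('pics/a4.png',a);cv2.imwrite('pics/b4.png',b)
t=[crop(a,100,100,160,120),crop(b,80,180,200,150)]
cv2.imwrite('pics/q5.png',np.hstack(t))
```

```text
(no output)
```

View pics/q5.png

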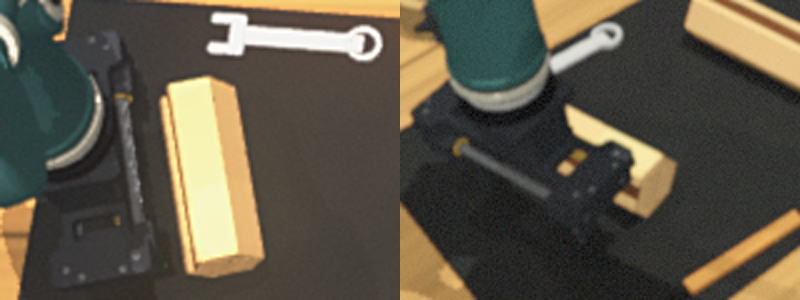

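Run:
```python
from h import *
Q=np.array([at_z("top",(100+u*.4,100+v*.4),.057) for u,v in((168,84),(212,77),(240,264),(191,275))])
c=Q.mean(0);d=(Q[0]+Q[1]-Q[2]-Q[3])/2
print(np.round(c,4),np.linalg.norm(d),np.degrees(np.arctan2(d[1],d[0])))
```

```text
[0.5753 0.1946 0.057 ] 0.15858470052668264 10.8184091873677
```

Top view: rolled once, with the groove now on the upper +y flat; the wrench is untouched. Repeat the same roll.

Request:
{"api": "send_rows", "payload": {"rows": [{"offset":[2.5,-12,0.5],"dr":[0,0,0]},{"offset":[4,-19,0.5],"dr":[0,0,0]},{"offset":[4.6,-22,0.5],"dr":[0,0,0]},{"offset":[5,-24,0.5],"dr":[0,0,0]},{"offset":[5,-24,0.5],"dr":[0,0,0]}]}}

```text
t: 14.85
eef_pos: [0.5729, 0.2363, 0.0198]
tcp_rot: [0.0, 0.628, 0.778, 0.0]
force: [-0.4, 0.1, -0.5]
finger_gap: 0.0879
gripper_force: 0.0
```

Request:
{"api": "send_rows", "payload": {"rows": [{"offset":[0.4,-1.5,0],"dr":[0,0,0]},{"offset":[0.6,-2.5,0],"dr":[0,0,0]},{"offset":[0.6,-2.5,0],"dr":[0,0,0]}]}}

```text
t: 15.22
eef_pos: [0.5733, 0.2342, 0.0197]
tcp_rot: [-0.0, 0.628, 0.779, 0.0]
force: [0.1, 1.6, 0.8]
finger_gap: 0.088
gripper_force: 0.5
```

Contact, so run the arc.

Request:
{"api": "send_rows", "payload": {"rows": [{"offset":[0.4,-2,0],"dr":[0,0,0]},{"offset":[1,-4.4,4],"dr":[0,0,0]},{"offset":[1.6,-7.3,7.7],"dr":[0,0,0]},{"offset":[2.3,-10.5,11],"dr":[0,0,0]},{"offset":[3,-13.7,14.3],"dr":[0,0,0]},{"offset":[3.7,-17.3,17],"dr":[0,0,0]},{"offset":[4.6,-21.2,19.6],"dr":[0,0,0]},{"offset":[5.5,-25.4,21.5],"dr":[0,0,0]},{"offset":[6.3,-29.3,23],"dr":[0,0,0]},{"offset":[7.2,-33.2,24.5],"dr":[0,0,0]},{"offset":[7.6,-35.2,25],"dr":[0,0,0]},{"offset":[7.6,-35.2,25],"dr":[0,0,0]},{"offset":[7.6,-35.2,25],"dr":[0,0,0]}]}}

```text
t: 16.85
eef_pos: [0.5809, 0.1988, 0.0446]
tcp_rot: [-0.0, 0.628, 0.779, -0.0]
force: [-0.7, -0.7, -0.1]
finger_gap: 0.088
gripper_force: 0.0
```

Request:
{"api": "send_rows", "payload": {"rows": [{"offset":[-6,35,0],"dr":[0,0,0]},{"offset":[-6,35,60],"dr":[0,0,0]},{"offset":[-6,35,150],"dr":[0,0,0]},{"offset":[-6,35,150],"dr":[0,0,0]},{"offset":[-20,150,150],"dr":[0,0,0]},{"offset":[-20,200,150],"dr":[0,0,0]},{"offset":[-20,200,150],"dr":[0,0,0]},{"offset":[-20,200,150],"dr":[0,0,0]},{"offset":[-20,200,150],"dr":[0,0,0]}]}}

```text
t: 17.98
eef_pos: [0.5607, 0.3984, 0.1942]
tcp_rot: [0.0, 0.627, 0.779, -0.001]
force: [0.2, -0.9, -0.3]
finger_gap: 0.0879
gripper_force: 0.0
```

Run:
```python
from h import *
a=r.read_camera("top")[:,:,::-1];b=r.read_camera("side")[:,:,::-1]
t=[crop(a,80,60,420,315),crop(b,60,80,400,300)]
cv2.imwrite('pics/q6.png',np.hstack(t))
```

```text
(no output)
```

View pics/q6.png

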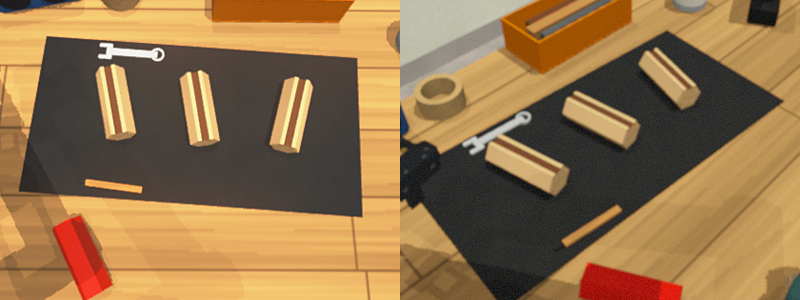

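All three legs show their grooves on top (composite left: (116,103), (200,108), (292,113)). The pencil and wrench have not moved.

```bash
python3 -c "
from rig import r
print(r.hand_in())"
```

```text
the job is handed in; nothing more can be done
None
```

Job handed in: the right leg (one roll) and the left leg (two rolls) now lie flat with their grooves on top, and the middle leg, the pencil and the wrench show no movement in the final pictures; the first push on the right leg failed to tip it, so I repeated it lower.

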